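Raise the board and flip the loupe over it

TASK

Get the inspection stand ready: take the red crank knob and wind the handwheel clockwise (seen from its face), a little over one full turn, until the board table is fully up at its stop. Then tip the loupe over by its orange tab so that it snaps down to its stop above the board, and let go of everything. Do not push the other things on the bench about.

Things in the scene. Friction and masses are not known exactly. Their poses are not given: they have to be found in the camera images.
- stand: Board inspection stand, fixed, base 190 x 450 x 16 mm. Origin on the bench; x points away from the operator, y to the operator's left, z up; may be turned by up to 0.3 rad. On its left (y = 120 mm) a black handwheel on a white gear housing, in the middle (y = -85 mm) a lift table with a green board clamped on it, on its right (y = -170 mm) a flip-over loupe.
- tube_foot (a point): Foot of a white tube, 26 mm thick, that carries a clear fume dome (220 mm wide, 50 mm deep) over the far half of the handwheel, 405 to 600 mm above the bench; the dome's flat face, centred at (28, 120, 502) mm in the stand's frame, is parallel to the wheel's axis, 110 mm beyond the knob at its farthest. A vertical hand strikes it there; a hand along the wheel's axis clears it.
- wheel_center (a point): Centre of the handwheel (wheel 172 mm over the rim, 16 mm thick), 200 mm above the bench; the point lies on the wheel's back plane. Its z axis is the wheel's axis, pointing out of the wheel's face, up and towards the operator, 30 degrees from vertical. It turns with the wheel.
- knob_grip (a point): Grip point on the axis of the red crank knob: round, 25 mm diameter, 52 mm long, standing on the wheel's face parallel to the wheel's axis, 60 mm from it. It spins freely on its own pin: hold it tight without turning the wrist. The point lies 30 mm above the knob's foot, 22 mm below its top, 31 mm above the rim's front. Same axes as wheel_center.
- wheel (a joint): Handwheel angle, rad; grows clockwise as seen facing the wheel (about MINUS z of wheel_center). 0 is the lower stop (knob lowest, nearest the operator), 7.6 the upper stop, board table fully up. Starts at 0 to 1.2, so 6.4 to 7.6 rad (over a full turn) are needed. Resists with about 0.1 N m (2 N at the knob); stays where left.
- lift (a joint): Height of the board table in m above its lowest place; geared to the wheel, 4 mm per rad, 0.0304 fully up.
- board_center (a point): Centre of the upper face of the green circuit board (100 x 80 mm) clamped on the lift table.
- loupe (a joint): Loupe angle in rad: 0 is its parked stop, tipped 26 degrees outwards (stand -y) from upright; 2.02 is its viewing stop, lens level above the board. A snap spring pushes it to the nearer stop; the snap point is at about 0.95 (28 degrees past upright). It takes about 1.5 N at the tab to move off the parked stop.
- loupe_hinge (a point): Middle of the loupe's hinge, which runs along the stand's x axis, 130 mm above the bench. Same axes as the stand.
- loupe_tab (a point): Centre of the loupe's orange finger tab, 36 mm wide (along stand x), 30 mm long, 8 mm thick, 145 mm from the hinge; beyond a black ring (104 mm outside) with a glass disc, centred 82 mm from the hinge. Its z axis points from hinge to tab. Parked, it is about 260 mm above the bench; push its outer face (from stand -y) towards stand +y to tip it over.
- spool: metallic solder spool standing upright, 52 mm diameter, 54 mm high, loose, in front of the stand. Leave it alone. Origin at the centre of its underside.
- boards_a: stack of three green circuit boards, 94 x 75 x 50 mm, loose, in front of the stand. Leave it alone. Origin at the centre of its underside.
- boards_b: another stack of three green circuit boards, 94 x 75 x 50 mm, loose, to the left. Leave it alone. Origin at the centre of its underside.
- tin: steel tin with a green band, 72 mm diameter, 75 mm high, loose. Leave it alone. Origin at the centre of its underside.
- flux: amber bottle with white cap, 48 mm diameter, 110 mm high, loose. Leave it alone. Origin at the centre of its underside.
- driver: blue-handled screwdriver lying flat, 170 mm long, loose. Leave it alone. Origin on its underside, near its middle; it lies along its own x axis.
- brush: wooden-handled brush lying flat, 160 mm long, loose. Leave it alone. Origin on its underside, near its middle; it lies along its own x axis.

How it is judged (in metres and radians):
On the way, in this order (a step that is already met when the one before it is completed fails the run):
1. the handwheel is wound up to its upper stop and the board table is fully up (value of joint wheel above 7.3 rad and value of joint lift above 0.0285 m), for 0.2 s.
2. the loupe has snapped over to its viewing stop above the board (value of joint loupe above 1.9 rad), for 0.2 s.
At the end, for the whole second after the job is handed in: Handwheel within 0.3 rad of its upper stop (above 7.3 rad), board table above 28.5 mm, loupe within 0.12 rad of its viewing stop (above 1.9 rad), wheel and loupe at rest (all of step 1 and value of joint loupe above 1.9 rad and velocity of joint wheel between -0.05 and 0.05 rad/s and velocity of joint loupe between -0.05 and 0.05 rad/s); the robot touches nothing.
It fails at once if one of the loose things on the bench is shifted by more than 30 mm (distance of any of spool, boards_a, boards_b, tin, flux, driver, brush from where it was at the start of the episode above 0.03 m).
It also fails if it takes over 67 s, if anything falls off the work surface, if the arm or the gripper's body presses on something with over 40 N, if the wrist force passes 120 N, or if a joint passes its speed limit or range.

ROBOT

A 6-joint arm with a two-finger parallel gripper is mounted at the origin on the work surface. World frame = base frame: x ahead of the robot, y to its left, z up, the work surface at z = 0. Lengths are in mm, angles in rad, forces in N, time in s.
With the tool pointing down it reaches from about 350 to 875 mm from the base axis. Payload 4.2 kg.
Tool frame: the origin (TCP) lies at the very end of the fingers, on their centre line; the grasp point (between the pads) lies 19 mm behind it; z points along the fingers, y is the direction in which the jaws open and shut (so a half turn about z gives the same grasp; the last joint's range is limited). The gripper opens to 85 mm and grips with 20 to 120 N. Pads are 22 mm wide; open, the fingers measure 114 mm over their backs; the gripper's body (76 mm by 85 mm) begins 54 mm behind the grasp point. The pads swing forward as they close: fully open they stand 13 mm farther back than shut.
Start: joints at [1.505, 0.385, 0.008, 0, -1.194, -0.259], TCP at [199.417, 592.311, 231.312] pointing down, gripper open.
Joint ranges: [-3.14, 3.14], [-1.21, 2.06], [-1.07, 1.41], [-3.16, 2.05], [-2.99, -0.16], [-3.1, 3.1]. Speed limits (rad/s): [2.79, 2.79, 3.14, 3.14, 3.14, 3.14].

INTERFACE

Orientations are given as a unit quaternion [x, y, z, w].
In Python, from bench import read_state, get_image, camera_params, job_done gives the robot as it stands.
- The arm moves only by the tool send_rows, never from a script. Its arguments are lists of equal length, an entry for each row: "translation": the shift along the tool's x, y, z in m, a list of three; "yaw": the turn about the tool's z in degrees; "fingers": the closure in counts, from 0 (fully open) to 255 (shut). A call has 1 to 12 rows; each row is the pose to reach, as a shift and turn from the pose measured when the call began, along the tool's axes at that moment; what a row does not reach only later rows make up. A row lasts 1/10 s, in which the tool goes at most 50 mm and 8.59 degrees, less where a joint would pass 70% of its speed; a pose out of reach is approached as far as the arm can. A call with a gripper value outside its range is refused whole. The fingers move at their own pace and stop on an object; the grip force is fixed at half the most. Time passes only in rows, so rows that repeat a pose let the fingers close. It gives the time, the measured TCP pose, the force and the opening at its end, in the units of the state.
- read_state(): the state, without advancing time (a new reading comes with each control period).
- get_image(name): name is "side" or "top"; returns the picture (420x560x3 uint8, blue, green, red); there is no depth.
- camera_params(name): a dict with "mtx" (3x3 intrinsics, pixels), "rvec" (rotation vector, rad) and "tvec" (3), from world to camera coordinates, as OpenCV has them. Camera axes: x right, y down, z forward; pixel columns grow to the right and rows downward; lengths in mm; the calibration is good to about 2 mm. A picture is of the moment at which its call begins. camera_params takes no time and is no camera call.
- job_done(): hands the job in, once; it reports no verdict.
The state is a dict: "clock": time; "joints": joint angles; "joint_vel": joint speeds; "joint_efforts": joint torques, N m; "position": TCP position; "ee_rot": TCP orientation; "contact_force": force on the tool from outside, world axes, zero at the start; "wrist_torque": the same for the moment, N m; "gripper_width": finger opening in mm.
Only numpy, scipy, OpenCV 4.12 (cv2) and the standard library are available. Lean on these libraries where they do the work, as an engineer would, in place of code of your own. Each camera call takes 0.05 s, during which the arm holds its last target.

## Working session

There is one attempt and no reset: what is moved stays moved. The work goes in short steps, Python scripts to look and compute and a tool call to move; the robot and the scene stay as the last step left them, time stands still between calls to the robot, and variables do not carry over. Pictures are saved under pics/ and viewed, and the job is handed in when it is done.

Besides the shell and the picture viewer there is one more tool, called after "Emit:" by a JSON object that holds its "method" and its "body", one argument or row to a line. send_rows: Moves the arm, as the interface text tells. Its arguments: {"type":"object","properties":{"translation":{"type":"array","items":{"type":"array","items":{"type":"number"}}},"yaw":{"type":"array","items":{"type":"number"}},"fingers":{"type":"array","items":{"type":"number"}}},"required":["translation","yaw","fingers"]}

```bash
ls; mkdir -p pics; python3 - <<'E'
from bench import *
import cv2
s=read_state()
for k,v in s.items(): print(k,v)
for n in("side","top"):
    p=camera_params(n);print(n,p)
    cv2.imwrite(f"pics/{n}0.png",get_image(n))
E
```

```text
pics
clock 0.0
joints [ 1.50458272e+00  3.85534755e-01  6.64204802e-03 -4.82534957e-04
 -1.19401604e+00 -2.58576321e-01]
joint_vel [-0.00136555 -0.00152631  0.00100629  0.00156485  0.00057594  0.00057198]
joint_efforts [-6.63459341e-04 -3.92292416e+01  1.88407212e+01  4.18644235e+00
 -4.66984420e-03  9.39026563e-07]
position [199.25780967 591.77248544 230.24354389]
ee_rot [ 9.86827921e-01 -1.61769861e-01 -1.21781923e-04  1.07286512e-03]
contact_force [-0.05657871 -0.50748979  1.16752367]
wrist_torque [-0.01492382  0.01240019  0.04449031]
gripper_width 85.60409141584017
side {'mtx': array([[420.77023619,   0.        , 274.55064422],
       [  0.        , 420.77023619, 209.68400379],
       [  0.        ,   0.        ,   1.        ]]), 'rvec': array([ 2.08670457, -0.79882921,  0.39537448]), 'tvec': array([-350.53089505,  358.18424434, 1058.27875577])}
top {'mtx': array([[492.56270971,   0.        , 274.05466373],
       [  0.        , 492.56270971, 211.0582014 ],
       [  0.        ,   0.        ,   1.        ]]), 'rvec': array([ 2.1394701 , -2.16635739,  0.13335695]), 'tvec': array([  53.04350179,  532.17246703, 1508.2400588 ])}
```

View pics/side0.png

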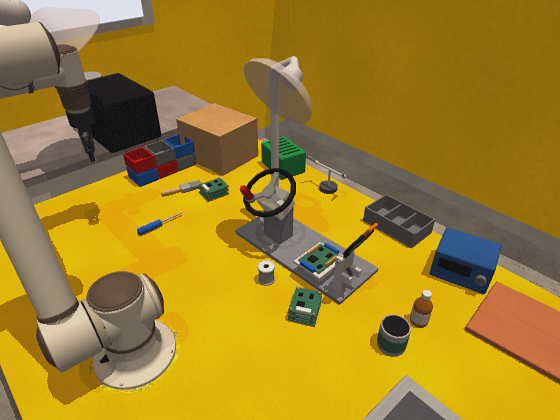

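View pics/top0.png

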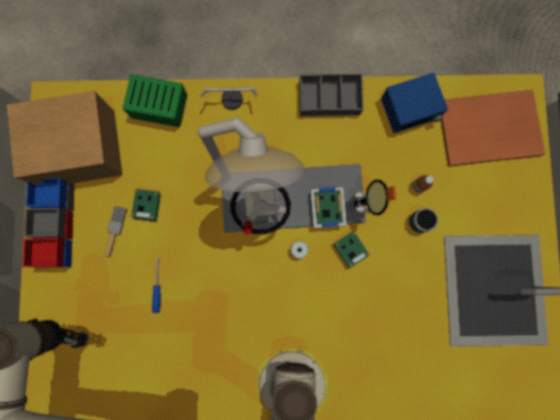

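The side view has the black wheel at about (270,192), the red knob at (246,191) and the orange tab at (374,228). The top view has the wheel at (260,206), the knob at (248,228) and the tab at (391,193). I'll enlarge both.

```bash
python3 - <<'E'
import cv2
a=cv2.imread("pics/side0.png")[140:310,220:400]; b=cv2.imread("pics/top0.png")[110:260,200:450]
cv2.imwrite("pics/side0c.png",cv2.resize(a,None,fx=3.5,fy=3.5,interpolation=cv2.INTER_CUBIC)); cv2.imwrite("pics/top0c.png",cv2.resize(b,None,fx=3.2,fy=3.2,interpolation=cv2.INTER_CUBIC))
E
```

```text
(no output)
```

View pics/side0c.png

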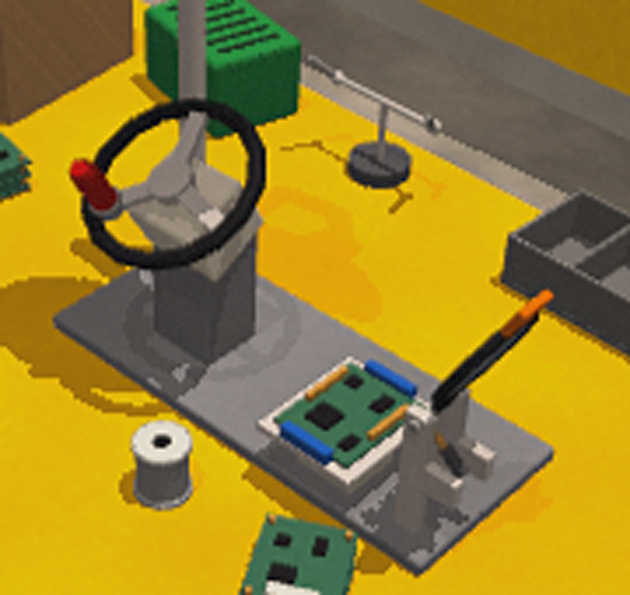

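View pics/top0c.png

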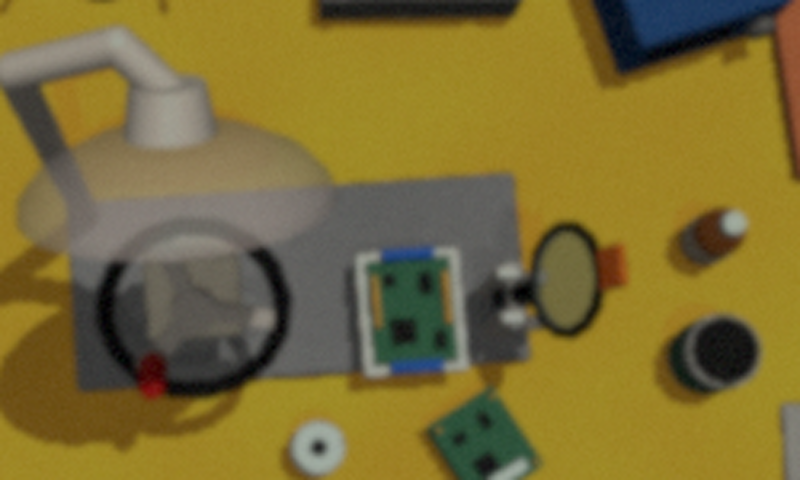

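```bash
cat > geo.py <<'E'
import numpy as np, cv2
from scipy.spatial.transform import Rotation as R
from scipy.optimize import least_squares
from bench import camera_params
C={n:camera_params(n) for n in("side","top")}
def proj(n,P): 
    c=C[n]; return cv2.projectPoints(np.atleast_2d(P).astype(float),c["rvec"],c["tvec"],c["mtx"],None)[0][:,0]
def stand(p): return R.from_euler("z",p[2]),np.array([p[0],p[1],0.])
AX=np.array([-.5,0,np.sqrt(3)/2]); LOW=np.array([-np.sqrt(3)/2,0,-.5]); LEFT=np.array([0,1.,0])
def wheelpt(p,q,r,h):  # p=(x,y,yaw,wx)
    Rr,t=stand(p); d=LOW*np.cos(q)+LEFT*np.sin(q)
    return Rr.apply(np.array([p[3],120,200])+r*d+h*AX)+t
E
cat > fit.py <<'E'
from geo import *
def S(x,y): return (220+x/3.5,140+y/3.5)
def T(x,y): return (200+x/3.2,110+y/3.2)
th,ph=np.meshgrid(np.linspace(0,2*np.pi,120),np.linspace(0,2*np.pi,16))
def bbox(n,p):
    P=np.array([wheelpt(p,a,78+8*np.cos(b),8+8*np.sin(b)) for a,b in zip(th.ravel(),ph.ravel())])
    u=proj(n,P); return np.r_[u.min(0),u.max(0)]
def res(v,lab=False):
    p=v[:4];q=v[4];hx=v[5];Rr,t=stand(p);o=[]
    for n,P,u in [("top",(-95,-225,16),T(529,360)),("top",(95,-225,16),T(513,176)),("top",(-95,225,16),T(80,388)),
      ("side",(-95,225,16),S(55,322)),("side",(95,-225,16),S(552,453)),("side",(-95,-225,16),S(418,564))]:
        o.append(proj(n,Rr.apply(P)+t)[0]-u)
    o.append(bbox("side",p)-np.r_[S(83,97),S(266,268)]); o.append(bbox("top",p)-np.r_[T(98,217),T(291,396)])
    for n,h,u in [("side",69,S(83,172)),("side",17,S(106,204)),("top",69,T(151,387)),("top",17,T(153,362))]:
        o.append(proj(n,wheelpt(p,q,60,h))[0]-u)
    d=np.array([0,-np.sin(.454),np.cos(.454)])
    tab=Rr.apply(np.array([hx,-170,130])+145*d)+t
    o.append(proj("side",tab)[0]-S(527,314)); o.append(proj("top",tab)[0]-T(612,266))
    return o if lab else np.concatenate(o)
s=least_squares(res,[520,40,0.05,0,.5,0],loss="soft_l1")
print(s.x.round(3));
for r in res(s.x,True): print(np.round(r,1))
p=s.x;print("grip",wheelpt(p,p[4],60,47).round(1),"wc",wheelpt(p,0,0,0).round(1))
Rr,t=stand(p);d=np.array([0,-np.sin(.454),np.cos(.454)]);print("tab",(Rr.apply(np.array([p[5],-170,130])+145*d)+t).round(1))
E
python3 fit.py
```

```text
[ 5.76106e+02 -2.84480e+01  5.20000e-02 -3.82620e+01 -3.08450e+01
 -3.99720e+01]
[5.4 0.6]
[ 5.1 -0.7]
[3.4 1. ]
[ 0.9 -0.3]
[4.8 1. ]
[3.9 4. ]
[-1.  -1.2 -0.  -0.7]
[-3.2 -2.2 -1.7 -0.3]
[-1.  -0.8]
[-0.3 -0.9]
[0.5 0.6]
[0.3 0.6]
[-1.6 -1.4]
[-1.9 -0.1]
grip [462.9 118.3 215.5] wc [531.7  89.4 200. ]
tab [ 548.3 -263.8  260.3]
```

```bash
sed -i 's/proj(n,Rr.apply(P)+t)/proj(n,Rr.apply(np.array(P)+[v[6],v[7],0])+t)/; s/0,.5,0\]/0,.5,0,0,0]/' fit.py; cat >> fit.py <<'E'
print("q",p[4]%(2*np.pi))
dome=Rr.apply([28+0,120,502])+t; print("dome",dome)
E
python3 fit.py
```

```text
[ 5.98795e+02 -3.31850e+01  4.60000e-02 -6.37930e+01 -3.70380e+01
 -6.18110e+01 -2.02850e+01  2.01300e+01]
[0.6 0.6]
[ 0.8 -0.7]
[-1.4  0.2]
[-1.1 -2.7]
[ 1.1 -1.4]
[-0.2  0.9]
[-0.4 -0.3  0.8  0.5]
[-1.2 -1.5  0.3  0.4]
[-0.7 -1.2]
[ 0.  -1.3]
[0.7 0.4]
[0.5 0.3]
[ 0.  -0.2]
[0.2 0.1]
grip [463.5 117.6 217. ] wc [529.6  83.8 200. ]
tab [ 547.7 -269.4  260.3]
q 0.6610426447110527
dome [621.28512146  87.96802581 502.        ]
```

Emit:
{"method": "send_rows", "body": {
  "translation": [
    [0, 0, -0.05],
    [0, 0, -0.1],
    [0.03, 0.035, -0.15],
    [0.06, 0.07, -0.2],
    [0.09, 0.105, -0.25],
    [0.12, 0.14, -0.27],
    [0.15, 0.175, -0.27],
    [0.18, 0.21, -0.27],
    [0.21, 0.245, -0.27],
    [0.24, 0.28, -0.27],
    [0.27, 0.315, -0.27],
    [0.3, 0.35, -0.27]
  ],
  "yaw": [0, 0, 0, -4, -8, -12, -16, -21, -21, -21, -21, -21],
  "fingers": [0, 0, 0, 0, 0, 0, 0, 0, 0, 0, 0, 0]
}}

```text
clock: 1.3
position: [363.5, 183.5, 500.9]
ee_rot: [1.0, 0.021, -0.0, 0.001]
contact_force: [1.2, 0.7, 0.3]
gripper_width: 85.5
```

Emit:
{"method": "send_rows", "body": {
  "translation": [
    [0.015, 0.05, -0.0],
    [0.03, 0.1, -0.02],
    [0.045, 0.15, -0.05],
    [0.06, 0.166, -0.1],
    [0.06, 0.166, -0.15],
    [0.06, 0.166, -0.2],
    [0.06, 0.166, -0.25],
    [0.06, 0.166, -0.3],
    [0.06, 0.166, -0.35],
    [0.06, 0.166, -0.4]
  ],
  "yaw": [0, 0, 0, 0, 0, 0, 0, 0, 0, 0],
  "fingers": [0, 0, 0, 0, 0, 0, 0, 0, 0, 0]
}}

```text
clock: 2.3
position: [409.0, 22.5, 771.3]
ee_rot: [1.0, 0.022, 0.001, 0.006]
contact_force: [2.9, 0.6, -1.6]
gripper_width: 85.4
```

```bash
python3 -c "
from bench import *
s=read_state()
for k in('joints','position','ee_rot','contact_force'):print(k,s[k].round(3) if hasattr(s[k],'round') else s[k])"
```

```text
joints [ 0.464  0.324  1.399  0.023 -2.65   1.171]
position [409.047  22.478 771.326]
ee_rot [1.    0.022 0.001 0.006]
contact_force [ 2.945  0.579 -1.582]
```

Emit:
{"method": "send_rows", "body": {
  "translation": [
    [0.02, 0.045, 0.0],
    [0.04, 0.09, 0.0],
    [0.06, 0.13, 0.0],
    [0.09, 0.17, 0.0],
    [0.13, 0.17, 0.0],
    [0.18, 0.17, 0.0],
    [0.18, 0.17, -0.05],
    [0.18, 0.17, -0.1],
    [0.18, 0.17, -0.1]
  ],
  "yaw": [0, 0, 0, 0, 0, 0, 0, 0, 0],
  "fingers": [0, 0, 0, 0, 0, 0, 0, 0, 0]
}}

```text
clock: 3.2
position: [512.5, -121.3, 714.7]
ee_rot: [1.0, 0.022, 0.012, 0.01]
contact_force: [-0.6, 0.4, -0.2]
gripper_width: 85.4
```

```bash
cat > st.py <<'E'
from bench import *
from scipy.spatial.transform import Rotation as R
s=read_state()
print(s["clock"],"j",s["joints"].round(3),"p",s["position"].round(1),"f",s["contact_force"].round(1),"w",round(s["gripper_width"],1))
print(R.from_quat(s["ee_rot"]).as_matrix().round(3))
E
python3 st.py
```

```text
3.2 j [ 0.089  0.461  1.408  0.037 -2.495  1.557] p [ 512.5 -121.3  714.7] f [-0.6  0.4 -0.2] w 85.4
[[ 0.999  0.045  0.024]
 [ 0.045 -0.999 -0.02 ]
 [ 0.023  0.021 -1.   ]]
```

Emit:
{"method": "send_rows", "body": {
  "translation": [
    [0.6, 0.0, -0.3],
    [0.6, 0.0, -0.3],
    [0.6, 0.0, -0.3],
    [0.6, 0.0, -0.3],
    [0.6, 0.0, -0.3]
  ],
  "yaw": [0, 0, 0, 0, 0],
  "fingers": [0, 0, 0, 0, 0]
}}

```text
clock: 3.7
position: [605.8, -92.4, 661.2]
ee_rot: [0.999, 0.023, 0.023, 0.014]
contact_force: [-0.6, 0.8, -0.8]
gripper_width: 85.7
```

```bash
python3 st.py
```

```text
3.7 j [ 0.129  0.563  1.407  0.047 -2.371  1.522] p [605.8 -92.4 661.2] f [-0.6  0.8 -0.8] w 85.7
[[ 0.998  0.045  0.047]
 [ 0.046 -0.999 -0.027]
 [ 0.046  0.029 -0.999]]
```

Emit:
{"method": "send_rows", "body": {
  "translation": [
    [0.6, 0.1, -0.9],
    [0.6, 0.1, -0.9],
    [0.6, 0.1, -0.9],
    [0.6, 0.1, -0.9],
    [0.6, 0.1, -0.9],
    [0.6, 0.1, -0.9],
    [0.6, 0.1, -0.9],
    [0.6, 0.1, -0.9],
    [0.6, 0.1, -0.9],
    [0.6, 0.1, -0.9]
  ],
  "yaw": [0, 0, 0, 0, 0, 0, 0, 0, 0, 0],
  "fingers": [0, 0, 0, 0, 0, 0, 0, 0, 0, 0]
}}

```text
clock: 4.7
position: [586.9, -80.5, 682.1]
ee_rot: [0.999, 0.023, 0.035, 0.018]
contact_force: [0.7, -0.6, 0.5]
gripper_width: 85.5
```

```bash
python3 st.py
```

```text
4.7 j [ 0.16   0.53   1.407  0.065 -2.382  1.505] p [586.9 -80.5 682.1] f [ 0.7 -0.6  0.5] w 85.5
[[ 0.996  0.044  0.071]
 [ 0.047 -0.998 -0.034]
 [ 0.07   0.037 -0.997]]
```

Emit:
{"method": "send_rows", "body": {
  "translation": [
    [0.6, 0.0, -0.8]
  ],
  "yaw": [0],
  "fingers": [0]
}}

```text
clock: 4.8
position: [589.4, -75.0, 686.5]
ee_rot: [0.998, 0.022, 0.046, 0.021]
contact_force: [1.3, -0.4, 1.4]
gripper_width: 85.2
```

```bash
python3 st.py
```

```text
4.8 j [ 0.174  0.525  1.406  0.079 -2.364  1.501] p [589.4 -75.  686.5] f [ 1.3 -0.4  1.4] w 85.2
[[ 0.995  0.043  0.094]
 [ 0.047 -0.998 -0.04 ]
 [ 0.092  0.044 -0.995]]
```

Emit:
{"method": "send_rows", "body": {
  "translation": [
    [0.6, 0.3, -0.5],
    [0.6, 0.3, -0.5]
  ],
  "yaw": [0, 0],
  "fingers": [0, 0]
}}

```text
clock: 5.0
position: [604.8, -97.3, 680.8]
ee_rot: [0.998, 0.023, 0.06, 0.025]
contact_force: [-0.2, 0.1, 0.1]
gripper_width: 85.4
```

```bash
python3 st.py
```

```text
5.0 j [ 0.135  0.54   1.407  0.087 -2.323  1.544] p [604.8 -97.3 680.8] f [-0.2  0.1  0.1] w 85.4
[[ 0.992  0.043  0.121]
 [ 0.049 -0.998 -0.047]
 [ 0.119  0.053 -0.992]]
```

Emit:
{"method": "send_rows", "body": {
  "translation": [
    [-0.04, -0.04, -0.02],
    [-0.08, -0.08, -0.05],
    [-0.12, -0.12, -0.08],
    [-0.16, -0.16, -0.1],
    [-0.16, -0.2, -0.11]
  ],
  "yaw": [0, 0, 0, 0, 0],
  "fingers": [0, 0, 0, 0, 0]
}}

```text
clock: 5.5
position: [437.3, 67.9, 753.8]
ee_rot: [0.998, 0.021, 0.062, 0.024]
contact_force: [0.5, 0.8, -0.3]
gripper_width: 85.4
```

Emit:
{"method": "send_rows", "body": {
  "translation": [
    [0.4, -0.2, -0.9]
  ],
  "yaw": [0],
  "fingers": [0]
}}

```text
clock: 5.6
position: [439.8, 77.5, 771.7]
ee_rot: [0.997, 0.025, 0.065, 0.026]
contact_force: [1.3, 0.0, 2.3]
gripper_width: 85.4
```

```bash
python3 st.py
```

```text
5.6 j [ 0.617  0.308  1.292  0.186 -2.468  1.155] p [439.8  77.5 771.7] f [1.3 0.  2.3] w 85.4
[[ 0.99   0.047  0.13 ]
 [ 0.054 -0.997 -0.049]
 [ 0.128  0.055 -0.99 ]]
```

Emit:
{"method": "send_rows", "body": {
  "translation": [
    [0.4, -0.2, -0.9]
  ],
  "yaw": [0],
  "fingers": [0]
}}

```text
clock: 5.7
position: [441.0, 86.9, 778.3]
ee_rot: [0.997, 0.026, 0.073, 0.028]
contact_force: [-5.8, 5.3, 22.4]
gripper_width: 85.6
```

```bash
python3 st.py
```

```text
5.7 j [ 0.642  0.36   1.408  0.224 -2.518  1.17 ] p [441.   86.9 778.3] f [-5.8  5.3 22.4] w 85.6
[[ 0.988  0.048  0.148]
 [ 0.056 -0.997 -0.051]
 [ 0.145  0.059 -0.988]]
```

Emit:
{"method": "send_rows", "body": {
  "translation": [
    [0.1, -0.05, -0.1]
  ],
  "yaw": [0],
  "fingers": [0]
}}

```text
clock: 5.8
position: [452.4, 103.2, 774.4]
ee_rot: [0.996, 0.027, 0.082, 0.029]
contact_force: [0.5, 1.2, 0.4]
gripper_width: 85.3
```

```bash
python3 st.py
```

```text
5.8 j [ 0.666  0.374  1.405  0.24  -2.49   1.158] p [452.4 103.2 774.4] f [0.5 1.2 0.4] w 85.3
[[ 0.985  0.048  0.164]
 [ 0.058 -0.997 -0.054]
 [ 0.161  0.063 -0.985]]
```

Emit:
{"method": "send_rows", "body": {
  "translation": [
    [0.5, -0.3, -0.4]
  ],
  "yaw": [0],
  "fingers": [0]
}}

```text
clock: 5.9
position: [464.3, 121.8, 770.8]
ee_rot: [0.995, 0.026, 0.093, 0.029]
contact_force: [-0.3, -1.1, 0.2]
gripper_width: 85.4
```

```bash
python3 st.py
```

```text
5.9 j [ 0.691  0.391  1.407  0.256 -2.46   1.142] p [464.3 121.8 770.8] f [-0.3 -1.1  0.2] w 85.4
[[ 0.981  0.047  0.186]
 [ 0.058 -0.997 -0.053]
 [ 0.183  0.063 -0.981]]
```

Emit:
{"method": "send_rows", "body": {
  "translation": [
    [0.4, -0.4, -0.5]
  ],
  "yaw": [0],
  "fingers": [0]
}}

```text
clock: 6.0
position: [467.9, 146.2, 769.2]
ee_rot: [0.994, 0.026, 0.103, 0.029]
contact_force: [-0.1, 0.8, -0.4]
gripper_width: 85.7
```

Emit:
{"method": "send_rows", "body": {
  "translation": [
    [0.4, -0.4, -0.5]
  ],
  "yaw": [0],
  "fingers": [0]
}}

```text
clock: 6.1
position: [468.7, 168.6, 769.3]
ee_rot: [0.993, 0.026, 0.113, 0.028]
contact_force: [0.0, -0.5, 0.1]
gripper_width: 85.0
```

Emit:
{"method": "send_rows", "body": {
  "translation": [
    [0.4, -0.4, -0.5]
  ],
  "yaw": [0],
  "fingers": [0]
}}

```text
clock: 6.2
position: [469.4, 190.3, 769.3]
ee_rot: [0.992, 0.026, 0.125, 0.026]
contact_force: [-0.1, 0.2, 0.6]
gripper_width: 85.6
```

```bash
python3 st.py
```

```text
6.2 j [ 0.824  0.417  1.407  0.319 -2.396  1.053] p [469.4 190.3 769.3] f [-0.1  0.2  0.6] w 85.6
[[ 0.967  0.046  0.249]
 [ 0.059 -0.997 -0.045]
 [ 0.246  0.058 -0.968]]
```

Emit:
{"method": "send_rows", "body": {
  "translation": [
    [0.4, -0.4, -0.5]
  ],
  "yaw": [0],
  "fingers": [0]
}}

```text
clock: 6.3
position: [469.5, 210.9, 769.7]
ee_rot: [0.99, 0.027, 0.136, 0.024]
contact_force: [-0.3, 0.2, 0.2]
gripper_width: 85.2
```

Emit:
{"method": "send_rows", "body": {
  "translation": [
    [0.4, -0.4, -0.5]
  ],
  "yaw": [0],
  "fingers": [0]
}}

```text
clock: 6.4
position: [468.9, 230.6, 770.5]
ee_rot: [0.988, 0.027, 0.148, 0.021]
contact_force: [0.3, 0.4, -0.3]
gripper_width: 85.1
```

Emit:
{"method": "send_rows", "body": {
  "translation": [
    [0.4, -0.3, -0.5]
  ],
  "yaw": [0],
  "fingers": [0]
}}

```text
clock: 6.5
position: [468.4, 244.7, 772.6]
ee_rot: [0.987, 0.028, 0.16, 0.018]
contact_force: [0.3, 1.2, -0.3]
gripper_width: 85.6
```

Emit:
{"method": "send_rows", "body": {
  "translation": [
    [0.4, -0.3, -0.5]
  ],
  "yaw": [0],
  "fingers": [0]
}}

```text
clock: 6.6
position: [466.6, 256.7, 776.2]
ee_rot: [0.984, 0.029, 0.172, 0.015]
contact_force: [-0.3, -0.0, -0.4]
gripper_width: 85.5
```

Emit:
{"method": "send_rows", "body": {
  "translation": [
    [0.4, -0.3, -0.5]
  ],
  "yaw": [0],
  "fingers": [0]
}}

```text
clock: 6.7
position: [464.3, 268.5, 780.3]
ee_rot: [0.982, 0.029, 0.185, 0.012]
contact_force: [0.2, -0.1, -0.2]
gripper_width: 85.5
```

```bash
python3 st.py
```

```text
6.7 j [ 0.984  0.438  1.407  0.425 -2.291  0.969] p [464.3 268.5 780.3] f [ 0.2 -0.1 -0.2] w 85.5
[[ 0.93   0.053  0.365]
 [ 0.061 -0.998 -0.012]
 [ 0.363  0.034 -0.931]]
```

Emit:
{"method": "send_rows", "body": {
  "translation": [
    [0.4, -0.2, -0.5]
  ],
  "yaw": [0],
  "fingers": [0]
}}

```text
clock: 6.8
position: [462.4, 274.6, 785.8]
ee_rot: [0.98, 0.03, 0.198, 0.008]
contact_force: [0.1, 0.2, -0.4]
gripper_width: 85.5
```

Emit:
{"method": "send_rows", "body": {
  "translation": [
    [0.4, -0.2, -0.5]
  ],
  "yaw": [0],
  "fingers": [0]
}}

```text
clock: 6.9
position: [459.3, 278.7, 792.9]
ee_rot: [0.977, 0.031, 0.211, 0.004]
contact_force: [-0.2, 0.5, 0.1]
gripper_width: 85.2
```

Emit:
{"method": "send_rows", "body": {
  "translation": [
    [0.4, -0.2, -0.5]
  ],
  "yaw": [0],
  "fingers": [0]
}}

```text
clock: 7.0
position: [427.6, 277.1, 791.6]
ee_rot: [0.983, 0.024, 0.182, -0.02]
contact_force: [1.4, 3.0, -0.5]
gripper_width: 85.8
```

Emit:
{"method": "send_rows", "body": {
  "translation": [
    [0.4, -0.2, -0.5]
  ],
  "yaw": [0],
  "fingers": [0]
}}

```text
clock: 7.1
position: [417.4, 262.2, 809.2]
ee_rot: [0.98, 0.023, 0.195, -0.026]
contact_force: [-2.0, -3.3, 3.8]
gripper_width: 85.4
```

```bash
python3 st.py
```

```text
7.1 j [ 1.061  0.364  1.396  0.421 -2.304  0.888] p [417.4 262.2 809.2] f [-2.  -3.3  3.8] w 85.4
[[ 0.923  0.055  0.381]
 [ 0.035 -0.998  0.059]
 [ 0.384 -0.041 -0.923]]
```

Emit:
{"method": "send_rows", "body": {
  "translation": [
    [0.02, 0.05, 0.0],
    [0.04, 0.1, 0.0],
    [0.07, 0.15, 0.0],
    [0.1, 0.2, 0.0]
  ],
  "yaw": [0, 0, 0, 0],
  "fingers": [0, 0, 0, 0]
}}

```text
clock: 7.5
position: [492.6, 91.0, 811.7]
ee_rot: [0.979, 0.023, 0.203, -0.027]
contact_force: [0.3, 0.8, -0.2]
gripper_width: 85.2
```

```bash
python3 st.py
```

```text
7.5 j [ 0.611  0.328  1.407  0.232 -2.263  1.189] p [492.6  91.  811.7] f [ 0.3  0.8 -0.2] w 85.2
[[ 0.917  0.055  0.395]
 [ 0.033 -0.998  0.061]
 [ 0.398 -0.043 -0.916]]
```

Emit:
{"method": "send_rows", "body": {
  "translation": [
    [0.6, -0.1, -0.3]
  ],
  "yaw": [0],
  "fingers": [0]
}}

```text
clock: 7.6
position: [507.3, 91.5, 813.1]
ee_rot: [0.975, 0.018, 0.218, -0.027]
contact_force: [-0.6, -0.2, 0.9]
gripper_width: 85.0
```

```bash
python3 st.py
```

```text
7.6 j [ 0.601  0.337  1.408  0.241 -2.225  1.193] p [507.3  91.5 813.1] f [-0.6 -0.2  0.9] w 85.0
[[ 0.905  0.046  0.424]
 [ 0.022 -0.998  0.061]
 [ 0.426 -0.046 -0.904]]
```

Emit:
{"method": "send_rows", "body": {
  "translation": [
    [0.6, -0.1, -0.3]
  ],
  "yaw": [0],
  "fingers": [0]
}}

```text
clock: 7.7
position: [522.4, 98.9, 813.6]
ee_rot: [0.972, 0.015, 0.232, -0.028]
contact_force: [0.9, 0.1, -0.4]
gripper_width: 85.6
```

```bash
python3 st.py
```

```text
7.7 j [ 0.605  0.349  1.407  0.254 -2.186  1.19 ] p [522.4  98.9 813.6] f [ 0.9  0.1 -0.4] w 85.6
[[ 0.892  0.042  0.451]
 [ 0.016 -0.998  0.062]
 [ 0.452 -0.048 -0.89 ]]
```

Nearly there, so two more tilt rows with a slight push toward -y.

Emit:
{"method": "send_rows", "body": {
  "translation": [
    [0.6, 0.2, -0.3]
  ],
  "yaw": [0],
  "fingers": [0]
}}

```text
clock: 7.8
position: [537.3, 85.4, 814.4]
ee_rot: [0.969, 0.015, 0.244, -0.029]
contact_force: [1.6, 1.0, 0.3]
gripper_width: 85.3
```

Emit:
{"method": "send_rows", "body": {
  "translation": [
    [0.6, 0.3, -0.3]
  ],
  "yaw": [0],
  "fingers": [0]
}}

```text
clock: 7.9
position: [548.9, 62.8, 817.0]
ee_rot: [0.966, 0.015, 0.257, -0.029]
contact_force: [-0.0, 0.3, 0.1]
gripper_width: 85.7
```

```bash
python3 st.py
```

```text
7.9 j [ 0.506  0.351  1.406  0.218 -2.123  1.259] p [548.9  62.8 817. ] f [-0.   0.3  0.1] w 85.7
[[ 0.868  0.044  0.495]
 [ 0.015 -0.998  0.064]
 [ 0.497 -0.048 -0.866]]
```

```bash
cat > to.py <<'E'
import sys
from bench import *
import numpy as np
from scipy.spatial.transform import Rotation as R
s=read_state();M=R.from_quat(s["ee_rot"]).as_matrix();p=s["position"]
for a in sys.argv[1:]:
    print(a,((M.T@(np.array(eval(a))-p))/1000).round(4))
E
python3 to.py 400,100,800 370,105,640 364,113,390
```

```text
400,100,800 [-0.1371 -0.0429 -0.0567]
370,105,640 [-0.2426 -0.0415  0.0674]
364,113,390 [-0.372  -0.0378  0.2815]
```

Emit:
{"method": "send_rows", "body": {
  "translation": [
    [-0.04, -0.01, -0.02],
    [-0.08, -0.025, -0.035],
    [-0.12, -0.035, -0.05],
    [-0.14, -0.043, -0.03],
    [-0.17, -0.042, -0.0],
    [-0.205, -0.042, 0.035],
    [-0.24, -0.042, 0.067],
    [-0.265, -0.041, 0.11],
    [-0.29, -0.04, 0.15],
    [-0.315, -0.039, 0.19],
    [-0.345, -0.038, 0.235],
    [-0.372, -0.038, 0.281]
  ],
  "yaw": [0, 0, 0, 0, 0, 0, 0, 0, 0, 0, 0, 0],
  "fingers": [0, 0, 0, 0, 0, 0, 0, 0, 0, 0, 0, 0]
}}

```text
clock: 9.1
position: [363.3, 112.5, 397.0]
ee_rot: [0.965, 0.016, 0.258, -0.031]
contact_force: [0.2, 0.5, 0.0]
gripper_width: 85.2
```

```bash
python3 st.py; python3 - <<'E'
from bench import *; import cv2
for n in("side","top"): cv2.imwrite(f"pics/{n}1.png",get_image(n))
a=cv2.imread("pics/side1.png")[60:260,120:320]; b=cv2.imread("pics/top1.png")[140:300,180:340]
import numpy as np
cv2.imwrite("pics/c1.png",np.hstack([cv2.resize(a,(400,400)),cv2.resize(b,(400,400))]))
E
```

```text
9.1 j [ 1.059 -0.442 -0.652  0.473 -1.074  0.376] p [363.3 112.5 397. ] f [0.2 0.5 0. ] w 85.2
[[ 0.866  0.046  0.498]
 [ 0.014 -0.998  0.067]
 [ 0.5   -0.051 -0.865]]
```

View pics/c1.png

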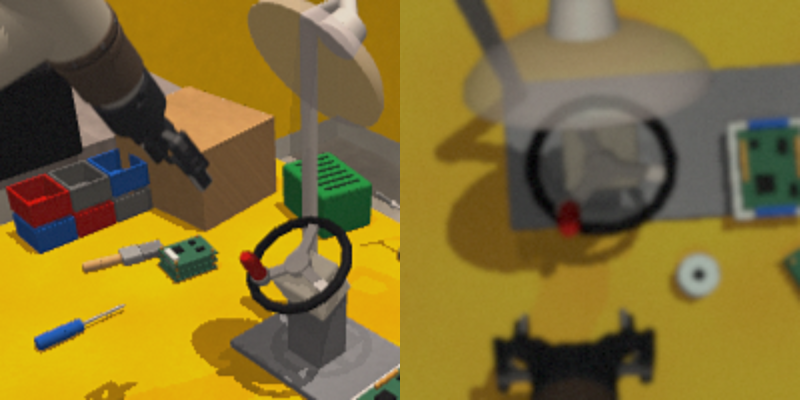

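```bash
cat > cfg.py <<'E'
from geo import *
p=np.array([598.795,-33.185,.046,-63.793]); 
E
cat > gt.py <<'E'
from cfg import *
from bench import read_state
s=read_state();M=R.from_quat(s["ee_rot"]).as_matrix();P=s["position"]
g=wheelpt(p,.661,60,47); z=M[:,2]
for b in (-60,-20,15): print(b,(g+b*z).round(1),((M.T@(g+b*z-P))/1000).round(4))
E
python3 gt.py
```

```text
-60 [434.4 114.7 269.5] [ 0.0091 -0.0007  0.1379]
-20 [453.7 116.6 234.5] [ 0.0091 -0.0007  0.1779]
15 [470.7 118.3 203.9] [ 0.0091 -0.0007  0.2129]
```

Emit:
{"method": "send_rows", "body": {
  "translation": [
    [0.005, 0, 0.04],
    [0.009, -0.001, 0.08],
    [0.009, -0.001, 0.11],
    [0.009, -0.001, 0.13],
    [0.009, -0.001, 0.13]
  ],
  "yaw": [0, 0, 0, 0, 0],
  "fingers": [0, 0, 0, 0, 0]
}}

```text
clock: 9.7
position: [433.0, 115.6, 278.5]
ee_rot: [0.968, 0.016, 0.251, -0.02]
contact_force: [-0.9, 0.1, -0.6]
gripper_width: 85.3
```

```bash
python3 st.py; python3 gt.py; python3 - <<'E'
from bench import *; import cv2
for n in("side","top"): cv2.imwrite(f"pics/{n}2.png",get_image(n))
a=cv2.imread("pics/side2.png")[120:220,190:290]; b=cv2.imread("pics/top2.png")[180:280,200:300]
import numpy as np
cv2.imwrite("pics/c2.png",np.hstack([cv2.resize(a,(400,400)),cv2.resize(b,(400,400))]))
E
```

```text
9.7 j [ 0.796 -0.212 -0.829  0.564 -0.627  0.402] p [433.  115.6 278.5] f [-0.9  0.1 -0.6] w 85.3
[[ 0.873  0.042  0.485]
 [ 0.022 -0.999  0.048]
 [ 0.487 -0.031 -0.873]]
-60 [434.3 114.7 269.4] [-0.0033  0.0012  0.0085]
-20 [453.7 116.6 234.5] [-0.0033  0.0012  0.0485]
15 [470.7 118.3 203.9] [-0.0033  0.0012  0.0835]
```

View pics/c2.png

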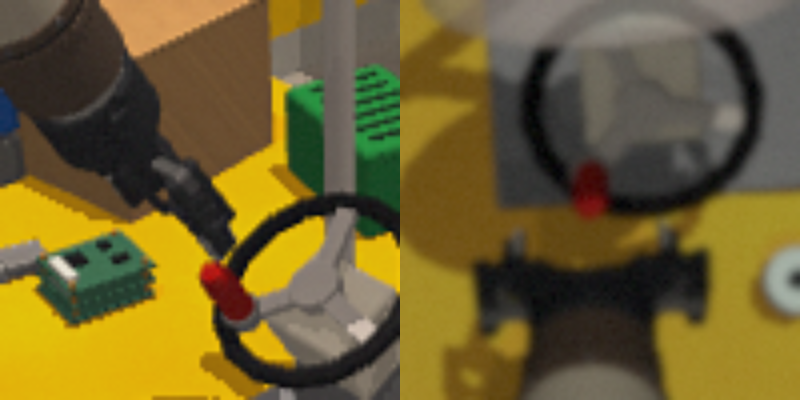

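Emit:
{"method": "send_rows", "body": {
  "translation": [
    [-0.002, 0.001, 0.02],
    [-0.003, 0.001, 0.04],
    [-0.003, 0.001, 0.06],
    [-0.003, 0.001, 0.08],
    [-0.003, 0.001, 0.083]
  ],
  "yaw": [0, 0, 0, 0, 0],
  "fingers": [0, 0, 0, 0, 0]
}}

```text
clock: 10.3
position: [471.9, 119.8, 207.9]
ee_rot: [0.967, 0.017, 0.254, -0.022]
contact_force: [-0.6, -1.2, 0.3]
gripper_width: 85.5
```

```bash
python3 st.py; python3 gt.py; python3 - <<'E'
from bench import *; import cv2
for n in("side","top"): cv2.imwrite(f"pics/{n}3.png",get_image(n))
a=cv2.imread("pics/side3.png")[120:220,190:290]; b=cv2.imread("pics/top3.png")[180:280,200:300]
import numpy as np
cv2.imwrite("pics/c3.png",np.hstack([cv2.resize(a,(400,400)),cv2.resize(b,(400,400))]))
E
```

```text
10.3 j [ 0.606 -0.051 -0.965  0.898 -0.309  0.182] p [471.9 119.8 207.9] f [-0.6 -1.2  0.3] w 85.5
[[ 0.871  0.044  0.49 ]
 [ 0.022 -0.998  0.051]
 [ 0.492 -0.033 -0.87 ]]
-60 [434.  114.5 269.2] [-0.0029  0.0015 -0.0722]
-20 [453.6 116.6 234.4] [-0.0029  0.0015 -0.0322]
15 [470.8 118.3 204. ] [-0.0029  0.0015  0.0028]
```

View pics/c3.png

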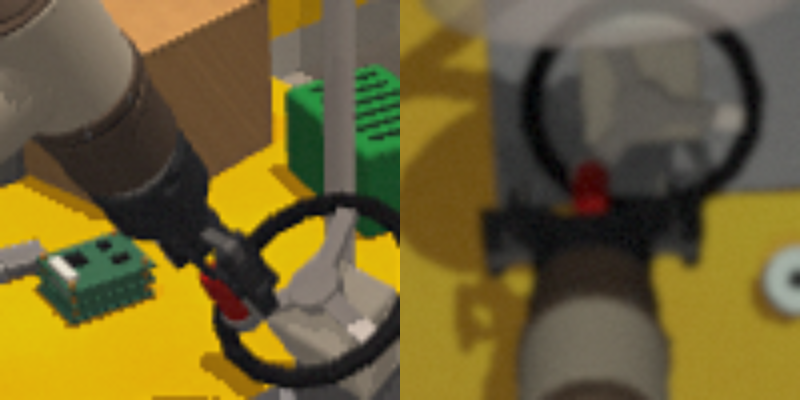

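Emit:
{"method": "send_rows", "body": {
  "translation": [
    [-0.002, 0.001, 0.002],
    [-0.003, 0.0015, 0.003],
    [-0.003, 0.0015, 0.003],
    [-0.003, 0.0015, 0.003],
    [-0.003, 0.0015, 0.003],
    [-0.003, 0.0015, 0.003],
    [-0.003, 0.0015, 0.003],
    [-0.003, 0.0015, 0.003]
  ],
  "yaw": [0, 0, 0, 0, 0, 0, 0, 0],
  "fingers": [60, 120, 255, 255, 255, 255, 255, 255]
}}

```text
clock: 11.2
position: [470.7, 119.1, 205.6]
ee_rot: [0.966, 0.017, 0.255, -0.023]
contact_force: [-7.4, 2.0, 5.9]
gripper_width: 23.5
```

```bash
python3 st.py; python3 - <<'E'
from bench import *; import cv2
for n in("side","top"): cv2.imwrite(f"pics/{n}4.png",get_image(n))
a=cv2.imread("pics/side4.png")[120:220,190:290]; b=cv2.imread("pics/top4.png")[180:280,200:300]
import numpy as np
cv2.imwrite("pics/c4.png",np.hstack([cv2.resize(a,(400,400)),cv2.resize(b,(400,400))]))
E
```

```text
11.2 j [ 0.591 -0.052 -0.98   0.936 -0.29   0.156] p [470.7 119.1 205.6] f [-7.4  2.   5.9] w 23.5
[[ 0.869  0.045  0.492]
 [ 0.022 -0.998  0.053]
 [ 0.494 -0.036 -0.869]]
```

View pics/c4.png

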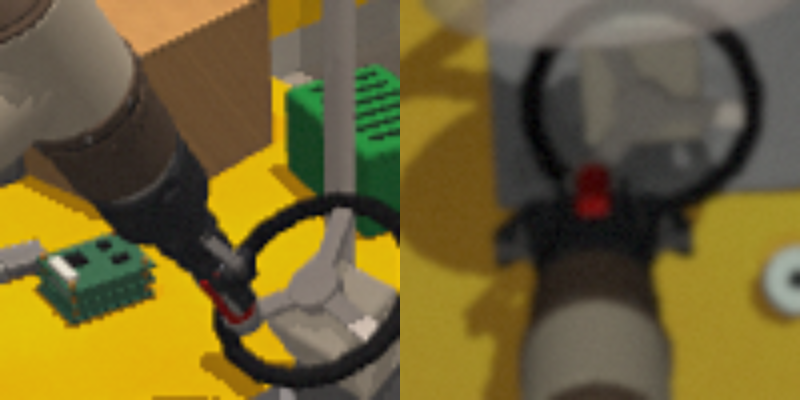

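```bash
cat > wind.py <<'E'
import sys
from cfg import *
from bench import read_state
s=read_state();M=R.from_quat(s["ee_rot"]).as_matrix();P=s["position"]
off=np.array([470.7,119.1,205.6])-wheelpt(p,.661,60,47)
c=wheelpt(p,0,0,47)+off
# actual angle estimate
Rr,_=stand(p); d=Rr.inv().apply(P-c); print("q mod 2pi",(np.arctan2(d@LEFT,d@LOW)%(2*np.pi)).round(3),"r",np.hypot(d@LEFT,d@LOW).round(1),"ax",(d@AX).round(1),"f",s["contact_force"].round(1),"j",s["joints"].round(2),s["clock"],"w",s["gripper_width"].round(1))
q=float(sys.argv[1]);dq=float(sys.argv[2]);n=int(sys.argv[3])
print([[float(x) for x in ((M.T@(wheelpt(p,q+dq*(i+1),60,47)+off-P))/1000).round(3)] for i in range(n)])
E
python3 wind.py .661 .1 8
```

```text
Traceback (most recent call last):
  File "wind.py", line 8, in <module>
    Rr,_=stand(p); d=Rr.inv().apply(P-c); print("q mod 2pi",(np.arctan2(d@LEFT,d@LOW)%(2*np.pi)).round(3),"r",np.hypot(d@LEFT,d@LOW).round(1),"ax",(d@AX).round(1),"f",s["contact_force"].round(1),"j",s["joints"].round(2),s["clock"],"w",s["gripper_width"].round(1))
                                                                                                                                                                                                                                           ^^^^^^^^^^^^^^^^^^^^^^^^
AttributeError: 'float' object has no attribute 'round'
```

```bash
sed -i 's/s\["gripper_width"\].round(1)/round(s["gripper_width"],1)/' wind.py; python3 wind.py .661 .1 8
```

```text
q mod 2pi 0.661 r 60.0 ax -0.0 f [-7.1  1.5  5.5] j [ 0.59 -0.05 -0.98  0.94 -0.29  0.16] 11.3 w 23.5
[[0.004, -0.005, 0.0], [0.008, -0.009, 0.0], [0.013, -0.013, 0.0], [0.018, -0.016, 0.0], [0.023, -0.019, 0.0], [0.029, -0.021, 0.0], [0.034, -0.022, 0.0], [0.04, -0.024, 0.0]]
```

Emit:
{"method": "send_rows", "body": {
  "translation": [
    [0.004, -0.005, 0.0],
    [0.008, -0.009, 0.0],
    [0.013, -0.013, 0.0],
    [0.018, -0.016, 0.0],
    [0.023, -0.019, 0.0],
    [0.029, -0.021, 0.0],
    [0.034, -0.022, 0.0],
    [0.04, -0.024, 0.0]
  ],
  "yaw": [0, 0, 0, 0, 0, 0, 0, 0],
  "fingers": [255, 255, 255, 255, 255, 255, 255, 255]
}}

```text
clock: 12.1
position: [504.6, 143.7, 226.1]
ee_rot: [0.967, 0.017, 0.255, -0.022]
contact_force: [-2.1, -3.2, -1.0]
gripper_width: 23.6
```

```bash
python3 wind.py 1.461 .12 12
```

```text
q mod 2pi 1.457 r 60.2 ax 0.2 f [-2.1 -3.2 -1. ] j [ 0.65 -0.   -0.84  0.77 -0.38  0.28] 12.1 w 23.6
[[0.007, -0.0, 0.0], [0.015, 0.0, 0.0], [0.022, 0.001, 0.0], [0.029, 0.003, -0.0], [0.035, 0.006, -0.0], [0.041, 0.01, -0.0], [0.047, 0.014, -0.001], [0.052, 0.019, -0.001], [0.057, 0.025, -0.001], [0.061, 0.031, -0.001], [0.064, 0.037, -0.001], [0.066, 0.044, -0.002]]
```

Tracking well, with low forces.

Emit:
{"method": "send_rows", "body": {
  "translation": [
    [0.007, 0.0, 0.0],
    [0.015, 0.0, 0.0],
    [0.022, 0.001, 0.0],
    [0.029, 0.003, 0.0],
    [0.035, 0.006, 0.0],
    [0.041, 0.01, 0.0],
    [0.047, 0.014, -0.001],
    [0.052, 0.019, -0.001],
    [0.057, 0.025, -0.001],
    [0.061, 0.031, -0.001],
    [0.064, 0.037, -0.001],
    [0.066, 0.044, -0.002]
  ],
  "yaw": [0, 0, 0, 0, 0, 0, 0, 0, 0, 0, 0, 0],
  "fingers": [255, 255, 255, 255, 255, 255, 255, 255, 255, 255, 255, 255]
}}

```text
clock: 13.3
position: [563.0, 101.1, 258.5]
ee_rot: [0.967, 0.017, 0.254, -0.023]
contact_force: [1.3, 1.6, -6.0]
gripper_width: 23.6
```

```bash
python3 wind.py 2.901 .12 12; python3 - <<'E'
from bench import *; import cv2
cv2.imwrite("pics/side5.png",cv2.resize(get_image("side")[20:240,120:380],None,fx=2.5,fy=2.5))
E
```

```text
q mod 2pi 2.896 r 60.0 ax 0.1 f [ 1.3  1.6 -6. ] j [ 0.54  0.05 -0.63  0.49 -0.46  0.68] 13.3 w 23.6
[[0.002, 0.007, -0.0], [0.002, 0.014, -0.0], [0.002, 0.022, -0.001], [0.001, 0.029, -0.001], [-0.001, 0.036, -0.001], [-0.004, 0.042, -0.001], [-0.008, 0.049, -0.001], [-0.012, 0.054, -0.001], [-0.017, 0.06, -0.002], [-0.023, 0.064, -0.002], [-0.029, 0.068, -0.002], [-0.035, 0.071, -0.002]]
```

View pics/side5.png

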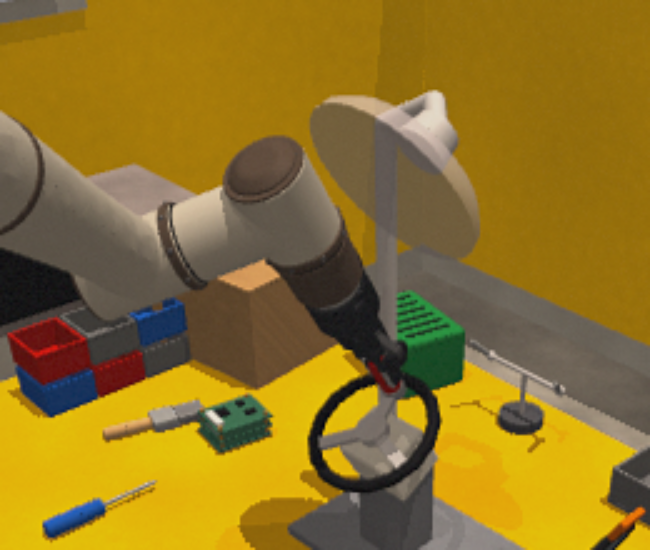

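The picture shows the knob gripped near the far point, around (388,375), with the hand clear of the dome. I'll keep winding.

Emit:
{"method": "send_rows", "body": {
  "translation": [
    [0.002, 0.007, 0.0],
    [0.002, 0.014, 0.0],
    [0.002, 0.022, -0.001],
    [0.001, 0.029, -0.001],
    [-0.001, 0.036, -0.001],
    [-0.004, 0.042, -0.001],
    [-0.008, 0.049, -0.001],
    [-0.012, 0.054, -0.001],
    [-0.017, 0.06, -0.002],
    [-0.023, 0.064, -0.002],
    [-0.029, 0.068, -0.002],
    [-0.035, 0.071, -0.002]
  ],
  "yaw": [0, 0, 0, 0, 0, 0, 0, 0, 0, 0, 0, 0],
  "fingers": [255, 255, 255, 255, 255, 255, 255, 255, 255, 255, 255, 255]
}}

```text
clock: 14.55
position: [535.8, 29.6, 240.4]
ee_rot: [0.966, 0.017, 0.255, -0.023]
contact_force: [4.0, 5.1, -8.1]
gripper_width: 23.6
```

```bash
python3 wind.py 4.341 .1 12
```

```text
q mod 2pi 4.323 r 60.0 ax -0.3 f [ 4.   5.1 -8.1] j [ 0.42 -0.   -0.71  0.41 -0.39  0.85] 14.55 w 23.6
[[-0.007, 0.002, -0.0], [-0.012, 0.004, -0.0], [-0.018, 0.005, -0.0], [-0.024, 0.005, -0.0], [-0.03, 0.005, -0.0], [-0.036, 0.004, -0.0], [-0.042, 0.002, -0.0], [-0.048, -0.0, 0.0], [-0.053, -0.003, 0.0], [-0.058, -0.006, 0.0], [-0.063, -0.01, 0.0], [-0.067, -0.014, 0.001]]
```

Emit:
{"method": "send_rows", "body": {
  "translation": [
    [-0.007, 0.002, 0.0],
    [-0.012, 0.004, 0.0],
    [-0.018, 0.005, 0.0],
    [-0.024, 0.005, 0.0],
    [-0.03, 0.005, 0.0],
    [-0.036, 0.004, 0.0],
    [-0.042, 0.002, 0.0],
    [-0.048, 0.0, 0.0],
    [-0.053, -0.003, 0.0]
  ],
  "yaw": [0, 0, 0, 0, 0, 0, 0, 0, 0],
  "fingers": [255, 255, 255, 255, 255, 255, 255, 255, 255]
}}

```text
clock: 15.45
position: [489.6, 31.3, 213.9]
ee_rot: [0.967, 0.017, 0.255, -0.023]
contact_force: [6.6, -0.3, -9.1]
gripper_width: 23.4
```

```bash
python3 wind.py 5.241 .1 10;python3 st.py
```

```text
q mod 2pi 5.243 r 59.9 ax -0.2 f [ 6.6 -0.3 -9.1] j [ 0.44 -0.06 -0.89  0.6  -0.29  0.63] 15.45 w 23.4
[[-0.005, -0.003, -0.0], [-0.01, -0.007, 0.0], [-0.014, -0.011, 0.0], [-0.018, -0.015, 0.0], [-0.021, -0.02, 0.001], [-0.024, -0.026, 0.001], [-0.027, -0.031, 0.001], [-0.029, -0.037, 0.001], [-0.03, -0.043, 0.001], [-0.031, -0.049, 0.002]]
15.45 j [ 0.44  -0.058 -0.892  0.595 -0.292  0.631] p [489.6  31.3 213.9] f [ 6.6 -0.3 -9.1] w 23.4
[[ 0.87   0.045  0.492]
 [ 0.021 -0.998  0.053]
 [ 0.493 -0.036 -0.869]]
```

Emit:
{"method": "send_rows", "body": {
  "translation": [
    [-0.005, -0.003, 0.0],
    [-0.01, -0.007, 0.0],
    [-0.014, -0.011, 0.0],
    [-0.018, -0.015, 0.0],
    [-0.021, -0.02, 0.001],
    [-0.024, -0.026, 0.001]
  ],
  "yaw": [0, 0, 0, 0, 0, 0],
  "fingers": [255, 255, 255, 255, 255, 255]
}}

```text
clock: 16.05
position: [467.9, 55.9, 202.1]
ee_rot: [0.967, 0.016, 0.255, -0.022]
contact_force: [3.4, -2.9, -5.4]
gripper_width: 22.8
```

```bash
python3 wind.py 5.841 .1 10;python3 st.py
```

```text
q mod 2pi 5.832 r 60.0 ax -0.2 f [ 3.4 -2.9 -5.4] j [ 0.47 -0.08 -0.99  0.82 -0.24  0.37] 16.05 w 22.8
[[-0.003, -0.006, 0.0], [-0.004, -0.012, 0.0], [-0.006, -0.018, 0.0], [-0.006, -0.023, 0.001], [-0.006, -0.029, 0.001], [-0.006, -0.035, 0.001], [-0.005, -0.041, 0.001], [-0.003, -0.047, 0.001], [-0.001, -0.053, 0.001], [0.002, -0.058, 0.001]]
16.05 j [ 0.469 -0.079 -0.994  0.82  -0.244  0.374] p [467.9  55.9 202.1] f [ 3.4 -2.9 -5.4] w 22.8
[[ 0.87   0.042  0.492]
 [ 0.02  -0.999  0.051]
 [ 0.493 -0.034 -0.869]]
```

```bash
python3 - <<'E'
from bench import *; import cv2, numpy as np
a=get_image("side")[140:220,220:300];b=get_image("top")[190:270,220:300]
cv2.imwrite("pics/c6.png",np.hstack([cv2.resize(a,(400,400),interpolation=2),cv2.resize(b,(400,400),interpolation=2)]))
E
```

```text
(no output)
```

View pics/c6.png

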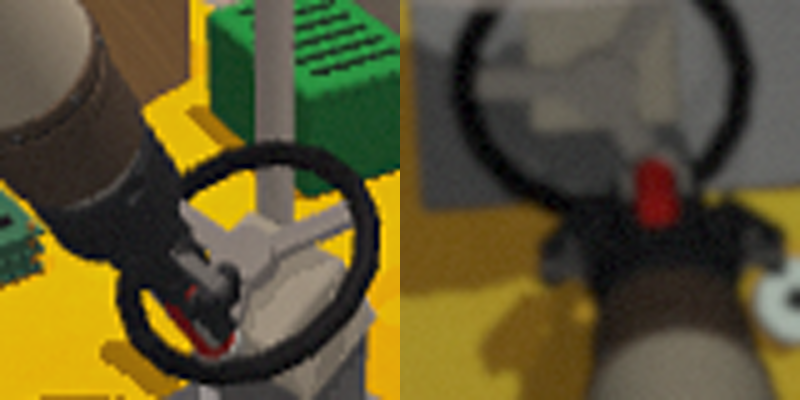

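Emit:
{"method": "send_rows", "body": {
  "translation": [
    [0, 0, 0],
    [0, 0, 0],
    [-0.004, 0, 0],
    [-0.008, 0, 0],
    [-0.008, 0, 0],
    [-0.008, 0, 0],
    [-0.008, 0, 0],
    [-0.008, 0, 0],
    [-0.008, 0, 0]
  ],
  "yaw": [0, 0, 0, 0, 0, 0, 0, 0, 0],
  "fingers": [120, 120, 120, 120, 120, 255, 255, 255, 255]
}}

```text
clock: 17.05
position: [460.8, 56.2, 198.4]
ee_rot: [0.967, 0.017, 0.255, -0.023]
contact_force: [-5.2, -0.7, 5.9]
gripper_width: 23.3
```

```bash
python3 wind.py 5.832 .1 2;python3 st.py
```

```text
q mod 2pi 5.893 r 67.1 ax 0.2 f [-5.2 -0.7  5.9] j [ 0.46 -0.09 -1.02  0.87 -0.23  0.33] 17.05 w 23.3
[[0.006, -0.005, 0.0], [0.004, -0.011, 0.0]]
17.05 j [ 0.459 -0.088 -1.022  0.872 -0.225  0.331] p [460.8  56.2 198.4] f [-5.2 -0.7  5.9] w 23.3
[[ 0.869  0.045  0.492]
 [ 0.022 -0.998  0.052]
 [ 0.494 -0.035 -0.869]]
```

```bash
sed -i 's/^c=wheel/off=off-7.5*M[:,0]\nc=wheel/' wind.py; python3 wind.py 5.832 .1 8
```

```text
q mod 2pi 5.843 r 60.3 ax 0.1 f [-5.2 -0.7  5.9] j [ 0.46 -0.09 -1.02  0.87 -0.23  0.33] 17.05 w 23.3
[[-0.002, -0.005, 0.0], [-0.004, -0.011, 0.0], [-0.005, -0.017, 0.001], [-0.006, -0.022, 0.001], [-0.006, -0.028, 0.001], [-0.005, -0.034, 0.001], [-0.004, -0.04, 0.001], [-0.003, -0.046, 0.001]]
```

Emit:
{"method": "send_rows", "body": {
  "translation": [
    [-0.002, -0.005, 0.0],
    [-0.004, -0.011, 0.0],
    [-0.005, -0.017, 0.001],
    [-0.006, -0.022, 0.001],
    [-0.006, -0.028, 0.001],
    [-0.005, -0.034, 0.001],
    [-0.004, -0.04, 0.001],
    [-0.003, -0.046, 0.001]
  ],
  "yaw": [0, 0, 0, 0, 0, 0, 0, 0],
  "fingers": [255, 255, 255, 255, 255, 255, 255, 255]
}}

```text
clock: 17.85
position: [456.2, 101.2, 197.3]
ee_rot: [0.967, 0.016, 0.255, -0.021]
contact_force: [1.4, -3.0, 0.4]
gripper_width: 23.1
```

```bash
python3 wind.py 6.632 .1 10
```

```text
q mod 2pi 0.327 r 60.5 ax 0.4 f [ 1.4 -3.   0.4] j [ 0.54 -0.08 -1.03  1.01 -0.25  0.12] 17.85 w 23.1
[[0.003, -0.007, 0.001], [0.006, -0.012, 0.001], [0.009, -0.017, 0.001], [0.013, -0.022, 0.001], [0.017, -0.026, 0.001], [0.022, -0.03, 0.001], [0.027, -0.033, 0.001], [0.032, -0.036, 0.001], [0.038, -0.038, 0.001], [0.043, -0.04, 0.001]]
```

Emit:
{"method": "send_rows", "body": {
  "translation": [
    [0.003, -0.007, 0.001],
    [0.006, -0.012, 0.001],
    [0.009, -0.017, 0.001],
    [0.013, -0.022, 0.001],
    [0.017, -0.026, 0.001],
    [0.022, -0.03, 0.001],
    [0.027, -0.033, 0.001],
    [0.032, -0.036, 0.001],
    [0.036, -0.038, 0.001]
  ],
  "yaw": [0, 0, 0, 0, 0, 0, 0, 0, 0],
  "fingers": [255, 255, 255, 255, 255, 255, 255, 255, 255]
}}

```text
clock: 18.75
position: [486.7, 140.1, 216.0]
ee_rot: [0.967, 0.016, 0.255, -0.021]
contact_force: [-5.0, -2.8, 6.5]
gripper_width: 23.1
```

```bash
python3 wind.py 7.5 .05 6
```

```text
q mod 2pi 1.234 r 60.3 ax 0.5 f [-5.  -2.8  6.5] j [ 0.65 -0.02 -0.91  0.86 -0.35  0.19] 18.75 w 23.1
[[0.002, -0.0, 0.001], [0.005, -0.001, 0.001], [0.008, -0.002, 0.001], [0.011, -0.003, 0.0], [0.014, -0.003, 0.0], [0.017, -0.003, 0.0]]
```

Emit:
{"method": "send_rows", "body": {
  "translation": [
    [0.002, 0.0, 0.001],
    [0.005, -0.001, 0.001],
    [0.008, -0.002, 0.001],
    [0.01, -0.002, 0.0],
    [0.01, -0.002, 0.0]
  ],
  "yaw": [0, 0, 0, 0, 0],
  "fingers": [255, 255, 255, 255, 255]
}}

```text
clock: 19.25
position: [490.8, 141.2, 218.2]
ee_rot: [0.967, 0.018, 0.252, -0.021]
contact_force: [-39.0, 3.7, 15.2]
gripper_width: 23.3
```

```bash
python3 wind.py 7.65 .05 6;  python3 - <<'E'
from bench import *; import cv2, numpy as np
a=get_image("side")[150:280,220:350];b=get_image("top")[150:280,220:350]
cv2.imwrite("pics/c7.png",np.hstack([cv2.resize(a,(400,400),interpolation=2),cv2.resize(b,(400,400),interpolation=2)]))
E
```

```text
q mod 2pi 1.313 r 59.8 ax 0.3 f [-39.    3.7  15.2] j [ 0.65 -0.02 -0.89  0.82 -0.36  0.23] 19.25 w 23.3
[[0.006, -0.002, 0.0], [0.009, -0.002, 0.0], [0.012, -0.002, 0.0], [0.015, -0.002, 0.0], [0.018, -0.002, 0.0], [0.021, -0.002, 0.0]]
```

View pics/c7.png

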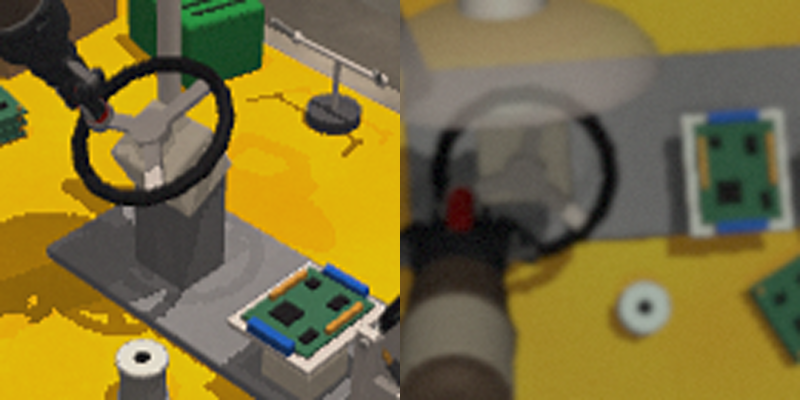

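Emit:
{"method": "send_rows", "body": {
  "translation": [
    [0, 0, 0],
    [0, 0, 0],
    [0, 0, 0],
    [0, 0, 0],
    [0, 0, -0.02],
    [0, 0, -0.06],
    [0, 0, -0.1],
    [0, 0, -0.14],
    [0, 0, -0.14]
  ],
  "yaw": [0, 0, 0, 0, 0, 0, 0, 0, 0],
  "fingers": [255, 60, 0, 0, 0, 0, 0, 0, 0]
}}

```text
clock: 20.25
position: [423.2, 136.5, 346.8]
ee_rot: [0.966, 0.018, 0.257, -0.025]
contact_force: [0.2, 0.8, 0.8]
gripper_width: 85.2
```

```bash
python3 st.py;  python3 - <<'E'
from bench import *; import cv2, numpy as np
a=get_image("side");b=get_image("top")
cv2.imwrite("pics/side8.png",a);cv2.imwrite("pics/top8.png",b)
a=a[150:310,220:400];b=b[130:290,220:400]
cv2.imwrite("pics/c8.png",np.hstack([cv2.resize(a,(400,400),interpolation=2),cv2.resize(b,(400,400),interpolation=2)]))
E
python3 - <<'E'
import sys; sys.path.insert(0,'.')
from geo import *
p=np.array([598.795,-33.185,.046,-61.811]);Rr,t=stand(p)
for a in (0,.3,.7,1.0,1.3,1.6,2.02):
    th=-.454+a; d=np.array([0,np.sin(th),np.cos(th)])
    print(a,(Rr.apply(np.array([p[3],-170,130])+145*d)+t).round(1))
E
```

```text
20.25 j [ 0.896 -0.271 -0.684  0.493 -0.833  0.436] p [423.2 136.5 346.8] f [0.2 0.8 0.8] w 85.2
[[ 0.867  0.047  0.495]
 [ 0.021 -0.998  0.058]
 [ 0.497 -0.04  -0.867]]
0 [ 547.8 -269.4  260.3]
0.3 [ 545.9 -228.1  273.3]
0.7 [ 543.2 -170.6  270.6]
1.0 [ 541.4 -130.6  253.9]
1.3 [539.9 -97.4 226.1]
1.6 [538.8 -73.9 189.8]
2.02 [538.2 -61.  130.7]
```

View pics/c8.png

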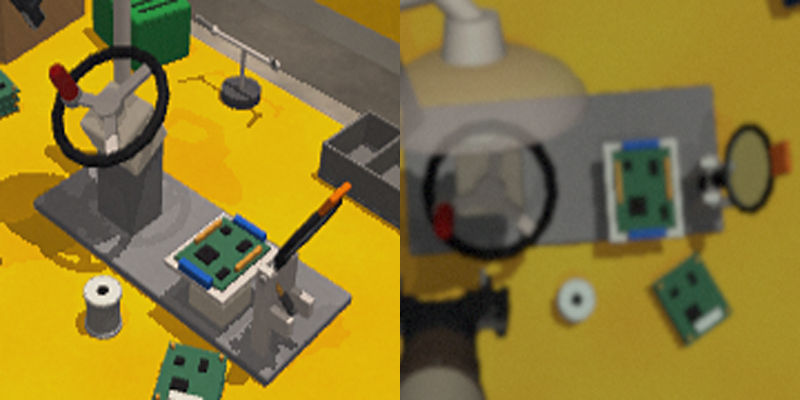

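```bash
python3 to.py 390,40,410 400,-150,400 430,-315,380 500,-315,330 551,-315,253
```

```text
390,40,410 [ 0.0031  0.091  -0.0806]
400,-150,400 [ 0.0026  0.2815 -0.0768]
430,-315,380 [ 0.0151  0.4483 -0.0532]
500,-315,330 [0.0515 0.4531 0.0246]
551,-315,253 [0.0582 0.458  0.1166]
```

Emit:
{"method": "send_rows", "body": {
  "translation": [
    [0.003, 0.045, -0.04],
    [0.003, 0.09, -0.08],
    [0.003, 0.14, -0.08],
    [0.003, 0.19, -0.078],
    [0.003, 0.235, -0.077],
    [0.003, 0.28, -0.077],
    [0.006, 0.325, -0.07],
    [0.009, 0.37, -0.064],
    [0.012, 0.41, -0.058],
    [0.015, 0.448, -0.053],
    [0.03, 0.451, -0.015],
    [0.051, 0.453, 0.024]
  ],
  "yaw": [0, 0, 0, 0, 0, 0, 0, 0, 0, 0, 0, 0],
  "fingers": [255, 255, 255, 255, 255, 255, 255, 255, 255, 255, 255, 255]
}}

```text
clock: 21.55
position: [498.4, -319.2, 326.9]
ee_rot: [0.967, 0.013, 0.252, -0.022]
contact_force: [0.5, 0.4, 0.1]
gripper_width: -0.0
```

```bash
python3 st.py; python3 to.py 500,-315,330 551,-315,253; python3 - <<'E'
from bench import *; import cv2, numpy as np
a=get_image("side");b=get_image("top")
a=a[100:340,220:490];b=b[130:290,290:470]
cv2.imwrite("pics/c9.png",np.hstack([cv2.resize(a,(400,356),interpolation=2),cv2.resize(b,(400,356),interpolation=2)]))
E
```

```text
21.55 j [-0.439  0.105 -0.103 -0.316 -0.938  2.17 ] p [ 498.4 -319.2  326.9] f [0.5 0.4 0.1] w -0.0
[[ 0.873  0.036  0.487]
 [ 0.015 -0.999  0.049]
 [ 0.488 -0.035 -0.872]]
500,-315,330 [ 0.0029 -0.0043 -0.0017]
551,-315,253 [0.0099 0.0003 0.0902]
```

View pics/c9.png

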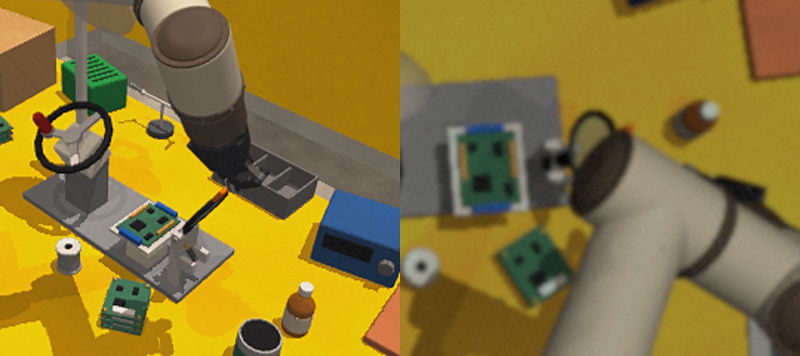

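Emit:
{"method": "send_rows", "body": {
  "translation": [
    [0.003, 0, 0.03],
    [0.006, 0, 0.06],
    [0.01, 0, 0.09],
    [0.01, 0, 0.09]
  ],
  "yaw": [0, 0, 0, 0],
  "fingers": [255, 255, 255, 255]
}}

```text
clock: 22.05
position: [550.8, -309.3, 240.6]
ee_rot: [0.97, 0.014, 0.243, -0.028]
contact_force: [-0.3, 0.9, -0.2]
gripper_width: -0.1
```

```bash
python3 st.py; python3 to.py 551,-288,255 551,-270,259 550,-248,263 549,-228,264 548,-200,264 547,-170,261 546,-145,254 545,-120,243 544,-100,230; python3 - <<'E'
from bench import *; import cv2, numpy as np
a=get_image("side");b=get_image("top")
a=a[160:310,310:460];b=b[130:280,320:470]
cv2.imwrite("pics/c10.png",np.hstack([cv2.resize(a,(400,400),interpolation=2),cv2.resize(b,(400,400),interpolation=2)]))
E
```

```text
22.05 j [-0.382  0.236 -0.148 -0.337 -0.777  2.175] p [ 550.8 -309.3  240.6] f [-0.3  0.9 -0.2] w -0.1
[[ 0.882  0.042  0.47 ]
 [ 0.015 -0.998  0.061]
 [ 0.472 -0.047 -0.881]]
551,-288,255 [ 0.0073 -0.022  -0.0113]
551,-270,259 [ 0.0095 -0.0401 -0.0137]
550,-248,263 [ 0.0108 -0.0623 -0.0163]
549,-228,264 [ 0.0107 -0.0823 -0.0165]
548,-200,264 [ 0.0102 -0.1103 -0.0152]
547,-170,261 [ 0.0083 -0.1402 -0.0112]
546,-145,254 [ 0.0045 -0.1648 -0.004 ]
545,-120,243 [-0.0012 -0.1893  0.0068]
544,-100,230 [-0.0079 -0.2087  0.019 ]
```

View pics/c10.png

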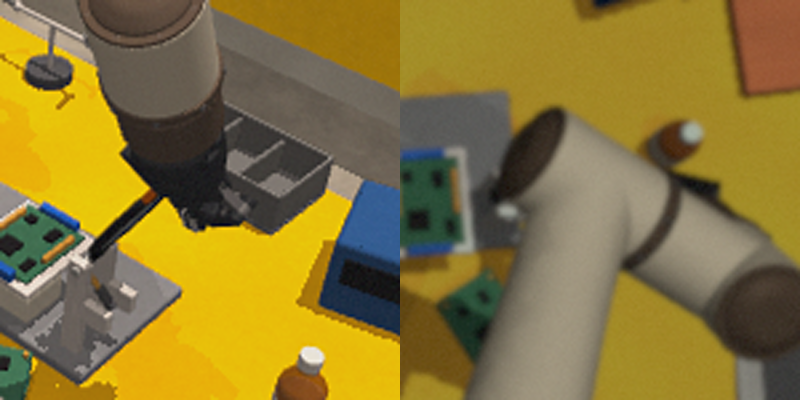

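Emit:
{"method": "send_rows", "body": {
  "translation": [
    [0.006, -0.01, -0.012],
    [0.007, -0.022, -0.012],
    [0.009, -0.032, -0.013],
    [0.01, -0.042, -0.014],
    [0.01, -0.052, -0.015],
    [0.01, -0.062, -0.016]
  ],
  "yaw": [0, 0, 0, 0, 0, 0],
  "fingers": [255, 255, 255, 255, 255, 255]
}}

```text
clock: 22.75
position: [549.8, -248.6, 267.5]
ee_rot: [0.969, 0.015, 0.246, -0.026]
contact_force: [-0.8, -1.4, 0.5]
gripper_width: -0.2
```

```bash
python3 st.py; python3 to.py  549,-228,264 548,-200,264 547,-170,261 546,-145,254 545,-120,243 544,-100,230; python3 - <<'E'
from bench import *; import cv2, numpy as np
a=get_image("side");b=get_image("top")
a=a[160:310,310:460];b=b[130:280,320:470]
cv2.imwrite("pics/c11.png",np.hstack([cv2.resize(a,(400,400),interpolation=2),cv2.resize(b,(400,400),interpolation=2)]))
E
```

```text
22.75 j [-0.254  0.148 -0.222 -0.261 -0.747  2.007] p [ 549.8 -248.6  267.5] f [-0.8 -1.4  0.5] w -0.2
[[ 0.878  0.042  0.477]
 [ 0.017 -0.998  0.057]
 [ 0.478 -0.042 -0.877]]
549,-228,264 [-0.002  -0.0204  0.0039]
548,-200,264 [-0.0024 -0.0484  0.005 ]
547,-170,261 [-0.0042 -0.0783  0.0089]
546,-145,254 [-0.008 -0.103  0.016]
545,-120,243 [-0.0137 -0.1275  0.0266]
544,-100,230 [-0.0205 -0.147   0.0386]
```

View pics/c11.png

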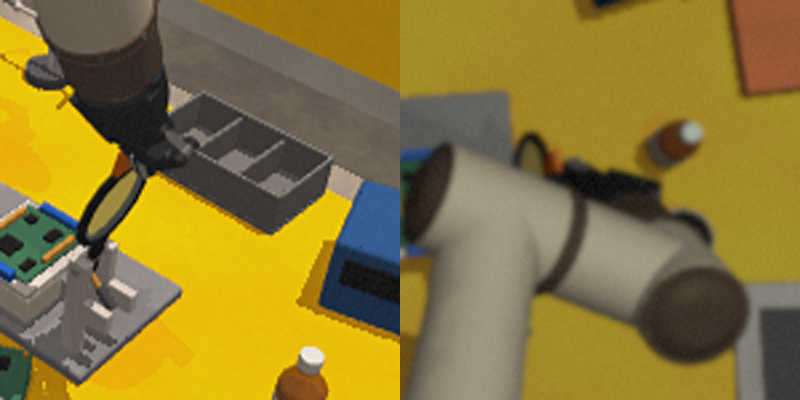

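The loupe is moving with the fingers: the ring now shows its face in the side view, and the contact force is about 1.5 N.

Emit:
{"method": "send_rows", "body": {
  "translation": [
    [-0.001, -0.012, 0.003],
    [-0.002, -0.024, 0.005],
    [-0.002, -0.036, 0.005],
    [-0.003, -0.048, 0.006],
    [-0.004, -0.06, 0.008],
    [-0.005, -0.072, 0.01],
    [-0.006, -0.084, 0.012],
    [-0.008, -0.096, 0.016],
    [-0.01, -0.108, 0.02],
    [-0.012, -0.12, 0.024],
    [-0.014, -0.13, 0.028]
  ],
  "yaw": [0, 0, 0, 0, 0, 0, 0, 0, 0, 0, 0],
  "fingers": [255, 255, 255, 255, 255, 255, 255, 255, 255, 255, 255]
}}

```text
clock: 23.95
position: [544.2, -116.0, 240.5]
ee_rot: [0.969, 0.016, 0.245, -0.026]
contact_force: [-0.4, -0.1, -0.5]
gripper_width: -0.2
```

```bash
python3 st.py; python3 - <<'E'
from bench import *; import cv2, numpy as np
a=get_image("side");b=get_image("top")
a=a[160:310,270:420];b=b[130:280,280:430]
cv2.imwrite("pics/c12.png",np.hstack([cv2.resize(a,(400,400),interpolation=2),cv2.resize(b,(400,400),interpolation=2)]))
E
```

```text
23.95 j [ 0.066  0.062 -0.473 -0.054 -0.54   1.578] p [ 544.2 -116.   240.5] f [-0.4 -0.1 -0.5] w -0.2
[[ 0.88   0.044  0.474]
 [ 0.018 -0.998  0.059]
 [ 0.475 -0.043 -0.879]]
```

View pics/c12.png

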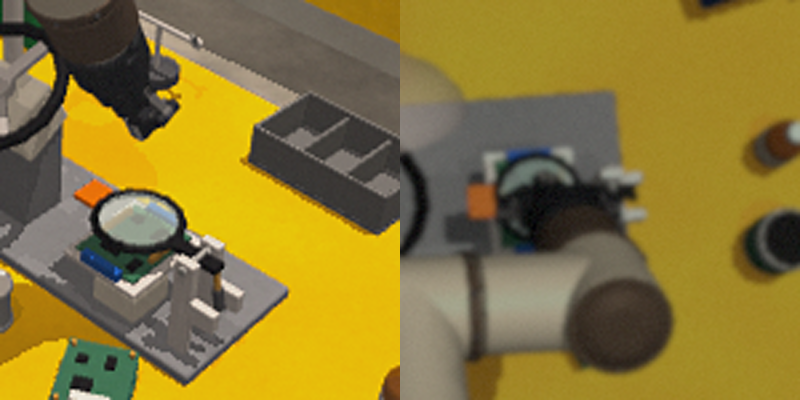

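The loupe has snapped down level over the board. Now I'll retreat.

Emit:
{"method": "send_rows", "body": {
  "translation": [
    [0, 0, -0.03],
    [0, 0, -0.06],
    [0, 0, -0.1],
    [0, 0, -0.14],
    [0, 0, -0.14],
    [0, 0, -0.14],
    [0, 0, -0.14],
    [0, 0, -0.14]
  ],
  "yaw": [0, 0, 0, 0, 0, 0, 0, 0],
  "fingers": [255, 255, 255, 255, 255, 255, 255, 255]
}}

```text
clock: 24.85
position: [477.4, -124.0, 361.2]
ee_rot: [0.97, 0.017, 0.243, -0.026]
contact_force: [0.3, -0.3, -0.6]
gripper_width: -0.0
```

```bash
python3 st.py; python3 - <<'E'
from bench import *; import cv2, numpy as np
a=get_image("side");b=get_image("top")
cv2.imwrite("pics/c13.png",np.hstack([cv2.resize(a[60:320,120:460],(400,306)),cv2.resize(b[120:300,60:460],(400,306))]))
E
```

```text
24.85 j [ 0.054 -0.144 -0.357 -0.045 -0.866  1.572] p [ 477.4 -124.   361.2] f [ 0.3 -0.3 -0.6] w -0.0
[[ 0.882  0.045  0.469]
 [ 0.019 -0.998  0.059]
 [ 0.471 -0.043 -0.881]]
```

View pics/c13.png

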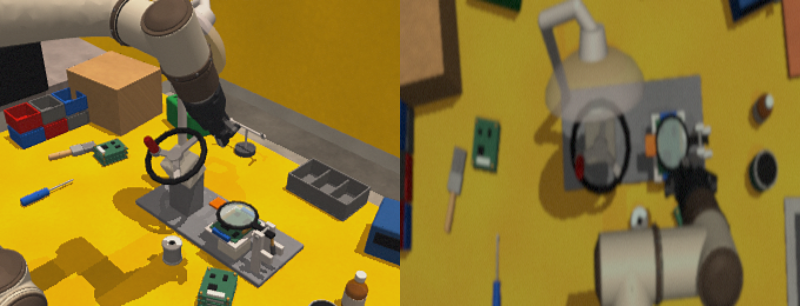

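```bash
python3 -c "
from bench import *
print(job_done())"
```

```text
the job is handed in; nothing more can be done
None
```

The handwheel is wound up to its stop and the loupe is down over the board. I handed the job in with the robot touching nothing, at about 25 s of the 67 s allowed.

- **Tilting the hand:** the moves can't tilt the hand directly. I pushed the arm repeatedly against its reach limit, clear of the bench, until the hand lay about 2.5° off the wheel's axis.
- **Winding:** I gripped the knob at about 0.66 rad and wound it to the upper stop. I regripped once near the front because the grip reading had dropped from 23.6 to 22.8 mm. At the stop, the angle worked out from the hand's position was about 7.6 rad. The pushing force rose to about 40 N there, against about 9 N while winding.
- **Loupe:** I pushed the tab over with the closed fingers at about 1.5 N. It snapped down, and I backed the hand away.
- **Last checks:**
  - In the final pictures the knob is still where I left it at the stop, and the loupe lies level above the raised table.
  - The loose things in view look unmoved; I checked that by eye, not by measurement.
  - The measured contact force was under 1 N, which is sensor noise.
- **Doubts:**
  - The wheel, lift and loupe angles can't be read directly, so I judged them from the hand's position, the forces and the pictures.
  - I found the stand's parts in the pictures to within a few millimetres. To fit them I had to let the base's centre sit about 20 mm off the stand's origin.
  - The grip read 23 to 23.6 mm on the 25 mm knob, so I may have held it slightly off centre.
  - A brief 22 N reading came up while I was tilting the hand in free air. I put it down to the arm stopping at a joint limit.

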